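# Take the flask out of the water bath and close the bath again

## Robot

A 6-joint arm with a two-finger parallel gripper is mounted at the origin on a cart in front of the work surface, level with it; the furniture and walls round the work are solid. World frame = base frame: x ahead of the robot, y to its left, z up, the work surface at z = 0. Lengths are in m, angles in degrees, forces in N, time in s.
With the tool pointing down it reaches from about 0.35 to 0.875 m from the base axis. Payload 4.2 kg.
Tool frame: the origin (TCP) lies midway between the tips of the shut fingers; the grasp point (between the pads) lies 19 mm behind it; y points along the fingers, z is the direction in which the jaws open and shut, and the axes are right-handed (so a half turn about y gives the same grasp; the last joint's range is limited). The gripper opens to 87 mm and grips with 3 to 60 N. Pads are 19 mm wide; open, the fingers measure 117 mm over their backs; the gripper's body (75 mm by 190 mm) begins 51 mm behind the grasp point.
Start: joints at [78.186, 22.042, 0.453, 0, -68.411, -14.817], TCP at [0.28, 0.559, 0.223] pointing down, gripper open.
Joint ranges: [-179.83, 179.83], [-69.29, 118.12], [-61.27, 80.66], [-181.25, 117.63], [-171.15, -9.14], [-177.46, 177.46]. Speed limits (degrees/s): [159.86, 159.86, 180, 180, 180, 180].

## Interface

Orientations are given as [roll, pitch, yaw] about the fixed x, y, z axes, in that order (R = Rz(yaw) Ry(pitch) Rx(roll)).
In Python, from workcell import env gives the robot as it stands. The module is installed in compiled form; this text tells all that it offers. Calls block until the motion is done:
- env.goto(position, orientation): joint-space move of the TCP to a pose.
- env.move_straight(position, rotation=None, rate=0.15, force_limit=None): straight line of the TCP; rotation=None keeps the orientation; rate is the mean speed in m/s. With force_limit (N) it stops when the force on the tool has changed by that much, and returns True; else False.
- env.set_joints(angles): joint-space move.
- env.gripper_to(opening, grasp_force=None): opening from 0.0 (shut) to 1.0 (fully open); grasp_force is the grip in N (None keeps the last); returns when the fingers have stopped.
- env.dwell(seconds).
- env.inverse_kinematics(position, orientation): joint angles nearest the present ones, or None.
- env.read_state(): the state.
- env.grab_frame(name): name is "side" or "top"; returns a dict with "image" (384x512x3 uint8, blue, green, red), "fx", "fy", "cx", "cy" (pixels), "D" ([k1, k2, p1, p2, k3] as OpenCV has them; the pictures are not rectified), "position" and "orientation" of the camera in the world. Camera axes: x right, y up, looking along -z (the intrinsics and any distortion apply to the point x, -y, -z); pixel columns grow to the right and rows downward; lengths in m; the calibration is good to about 2 mm. A picture is of the moment at which its call begins. There is no depth.
A pose or a line that the arm cannot do raises env.Unreachable and nothing moves.
- env.close_job(): hands the job in, once; it reports no verdict.
Trained networks look in a picture, given as the dict that the camera call returned (one of the last four; its "shot" number tells which), for a name from the list of things; names that differ only in an ending like _2 or _b are one class to them, and where a whole thing is asked for, a point or a joint stands for the part that bears it (a point fixed in the world has none). Each returns a list of dicts, best first, with "score" (0 to 1); they miss things now and then, are a little off and sometimes report something else, mostly with a low value. They report only what shows in the picture. A call takes as long as a camera call. They do not tell look-alikes from the thing itself.
- env.search_frame(picture, thing): "xyz" ([x, y, z] in m, in world coordinates, good to about 4 mm: the middle of the surface that is visible of it).
- env.trace(picture, thing): "mask" (384x512 bool, what is visible of it).
The state is a dict: "clock": time; "joint_positions": joint angles; "qvel": joint speeds; "joint_torque": joint torques, N m; "position": TCP position; "tool_rot": TCP orientation; "force": force on the tool from outside, world axes, zero at the start; "wrist_torque": the same for the moment, N m; "opening": opening from 0.0 (shut) to 1.0 (fully open).
Only numpy, scipy, OpenCV 4.12 (cv2) and the standard library are available. Lean on these libraries where they do the work, as an engineer would, in place of code of your own. Each camera call takes 0.05 s, during which the arm holds its last target.

## Task

Take the hot flask out of the water bath and stand it upright in the middle of the cork mat: first lift off the inner ring, then the outer ring, laying each flat in the grey drip tray. Then close the bath again, outer ring first, inner ring next, and last the small knobbed lid from the tray in the centre hole, each fully seated. Leave the beaker, the stopwatch and the spatula where they are.

Things in the scene. Friction and masses are not known exactly. Their poses are not given: they have to be found in the camera images.
- bath: White water bath, 184 x 184 mm, 100 mm high, metal top 188 mm square, fixed; knob and switch on its -x face. Origin: centre of underside, z up. Round opening 120 mm in the middle of the top face (z = 100 mm), tank floor at z = 22 mm. Covers seat on it in steps, all on its axis; origins when seated, above the bath's origin: outer ring 92 mm, inner ring 112 mm, lid 130 mm
- outer_ring: Large steel cover ring, seated on the bath at the start. Origin: centre of its spigot's underside, z up. Spigot 114 mm diameter, z 0-8 mm, drops into the bath's opening; flat plate 136 mm, z 8-12 mm; upright collar to grip, 66 mm outside, z 12-28 mm, round a 62 mm hole, too small for the flask's foot. 110-225 g
- inner_ring: Small steel cover ring, seated in the outer ring at the start, the flask's neck standing up through it. Origin: centre of its spigot's underside, z up. Spigot 57 mm diameter, z 0-8 mm, drops into the outer ring's hole; flange 80 mm, z 8-11 mm, rests on the outer ring's collar; upright collar to grip, 50 mm outside, z 11-26 mm, round a 46 mm hole. 55-110 g
- lid: Small steel centre lid with black knob, at the start in the tray's corner at the tray's -x, -y end. Origin: centre of its spigot's underside, z up. Spigot 40 mm diameter, z 0-8 mm, drops into the inner ring's hole; flange 58 mm, top at 13 mm; round knob to grip, 24 mm diameter, z 19-37 mm. 70 g
- flask: Stoppered conical glass flask. Origin: centre of underside, z up. Foot 72 mm diameter, cone to z = 76 mm, straight neck to grip 30 mm diameter z 76-116 mm, rim 35 mm to z = 122 mm, fixed cork stopper, top at z = 136 mm. 100-200 g. At the start on the bath's tank floor, about central, neck up through both rings, top 58 mm above the bath's top face
- tray: Shallow grey drip tray, 250 mm (its x) by 172 mm (its y), fixed. Origin: centre of underside, z up. Flat floor at z = 4 mm, 242 x 164 mm inside; rim top z = 17 mm. It has room for both rings beside the lid, e.g. inner ring at x -75, y +38 mm, outer ring at x +47, y 0 mm in the tray's frame
- mat: Round cork mat, 120 mm diameter, 8 mm thick, fixed; place for the flask. Origin: centre of underside, top at z = 8 mm
- beaker: Bystander: empty glass beaker 54 x 58 mm, 71 mm high, about 110 mm behind (+x of) the mat's centre. Origin: centre of underside. Leave it alone
- stopwatch: Bystander: black stopwatch 67 x 58 x 19 mm, about 110 mm in front (-x) of the mat's centre. Origin: centre of underside. Leave it alone
- spatula: Bystander: thin spatula, 150 mm long, lying in front (-x) of the bath. Origin: centre of underside. Leave it alone
Mind the look-alikes: they are no part of the job. There is more than one size of the flask; the one meant has the size given above.

How it is judged (in metres and radians):
On the way, in this order (a step that is already met when the one before it is completed fails the run):
1. the inner ring lies flat in the tray, released (linear speed of inner_ring below 0.02 m/s and angle between inner_ring's own z axis and vertical below 0.06 rad and contact force between the fingers and inner_ring below 0.1 N and x of inner_ring in the frame of tray between -0.121 and 0.121 m and y of inner_ring in the frame of tray between -0.082 and 0.082 m and z of inner_ring in the frame of tray between 0 and 0.008 m), for 0.2 s.
2. both rings lie flat in the tray, released (all of step 1 and linear speed of outer_ring below 0.02 m/s and angle between outer_ring's own z axis and vertical below 0.06 rad and contact force between the fingers and outer_ring below 0.1 N and x of outer_ring in the frame of tray between -0.121 and 0.121 m and y of outer_ring in the frame of tray between -0.082 and 0.082 m and z of outer_ring in the frame of tray between 0 and 0.008 m), for 0.2 s.
3. the flask stands upright on the cork mat, released (linear speed of flask below 0.02 m/s and angle between flask's own z axis and vertical below 0.06 rad and contact force between the fingers and flask below 0.1 N and horizontal distance between flask and mat below 0.025 m and z of flask in the frame of mat between 0.004 and 0.012 m), for 0.2 s.
4. the outer ring is seated on the bath again (linear speed of outer_ring below 0.02 m/s and angle between outer_ring's own z axis and vertical below 0.06 rad and contact force between the fingers and outer_ring below 0.1 N and horizontal distance between outer_ring and bath below 0.008 m and z of outer_ring in the frame of bath between 0.088 and 0.096 m), for 0.2 s.
5. the inner ring is seated in the outer ring again (linear speed of inner_ring below 0.02 m/s and angle between inner_ring's own z axis and vertical below 0.06 rad and contact force between the fingers and inner_ring below 0.1 N and horizontal distance between inner_ring and bath below 0.008 m and z of inner_ring in the frame of bath between 0.108 and 0.116 m), for 0.2 s.
At the end, for the whole second after the job is handed in: Outer ring, inner ring and lid seated on the bath, one in the other (each within 8 mm of its axis, 4 mm of its seated height, level within 0.06 rad); flask upright on the mat within 25 mm of its centre; all released and at rest; beaker, stopwatch and spatula within 30 mm of their places (all of step 3 and all of step 4 and all of step 5 and linear speed of lid below 0.02 m/s and angle between lid's own z axis and vertical below 0.06 rad and contact force between the fingers and lid below 0.1 N and horizontal distance between lid and bath below 0.008 m and z of lid in the frame of bath between 0.126 and 0.134 m); the robot touches nothing.
It fails at once if the flask is tipped over (angle between flask's own z axis and vertical above 0.5 rad).
It fails at once if the beaker is pushed out of its place (distance of beaker from where it was at the start of the episode above 0.03 m).
It fails at once if the stopwatch is pushed out of its place (distance of stopwatch from where it was at the start of the episode above 0.03 m).
It fails at once if the spatula is pushed out of its place (distance of spatula from where it was at the start of the episode above 0.03 m).
It fails at once if the beaker is knocked over (angle between beaker's own z axis and vertical above 0.5 rad).
It also fails if it takes over 134 s, if anything falls off the work surface, if the arm or the gripper's body presses on something with over 40 N, if the wrist force passes 120 N, or if a joint passes its speed limit or range.

## Working session

There is one attempt and no reset: what is moved stays moved. The work goes in short steps, each a Python script; the robot and the scene stay as the last script left them, time stands still between calls to the robot, and variables do not carry over. Pictures are saved under pics/ and viewed, and the job is handed in when it is done.

```bash
mkdir -p pics; ls
python3 - <<'E'
from workcell import env
import cv2
s=env.read_state(); print(s)
for n in("side","top"):
    f=env.grab_frame(n); cv2.imwrite(f"pics/{n}0.png",f["image"])
    print(n,{k:v for k,v in f.items() if k!="image"})
    for t in["bath","outer_ring","inner_ring","lid","flask","tray","mat","beaker","stopwatch","spatula"]:
        print(t,[(round(d["score"],2),[round(float(v),3) for v in d["xyz"]]) for d in env.search_frame(f,t)][:4])
print(env.read_state()["clock"])
E
```

```text
pics
{'clock': 0.0, 'joint_positions': array([ 7.81848668e+01,  2.20907276e+01,  3.79135750e-01, -3.07760542e-02,
       -6.84110930e+01, -1.48170951e+01]), 'qvel': array([-0.02884011, -0.00424945,  0.04183658, -0.01246639, -0.01417928,
        0.0446296 ]), 'joint_torque': array([-5.84572099e-04, -3.90659988e+01,  1.87404388e+01,  4.21957076e+00,
        1.09860190e-02, -1.93073170e-04]), 'position': array([0.27986115, 0.55815558, 0.22145094]), 'tool_rot': array([-8.98740799e+01,  3.73347564e-03,  1.53356421e+02]), 'force': array([-0.45036277, -0.36450722, -0.2107939 ]), 'wrist_torque': array([-0.05633303, -0.01853492, -0.04737556]), 'opening': 1.0013139531259028}
side {'fx': 403.5750441422465, 'fy': 403.5750441422465, 'cx': 254.82464552327409, 'cy': 192.18959118426088, 'D': array([-0.13675662,  0.        ,  0.        ,  0.        ,  0.        ]), 'position': array([ 0.28089883, -0.86136471,  0.53869128]), 'orientation': array([ 63.7459975 ,   1.0889046 , -17.61350446]), 'shot': 1}
bath [(0.85, [0.492, 0.18, 0.069])]
outer_ring [(0.56, [0.5, 0.235, 0.104])]
inner_ring []
lid [(0.72,
[... 551 characters left out ...]
      , 0.        , 0.        , 0.        ]), 'position': array([ 0.44926883, -0.0357474 ,  1.13477859]), 'orientation': array([  4.71709832,   0.89801086, -88.92180655]), 'shot': 2}
bath [(0.84, [0.501, 0.248, 0.1]), (0.47, [0.504, 0.263, 0.158])]
outer_ring [(0.59, [0.506, 0.258, 0.104])]
inner_ring [(0.93, [0.511, 0.259, 0.124])]
lid [(0.63, [0.437, -0.31, 0.015]), (0.23, [0.579, 0.003, 0.005])]
flask [(0.78, [0.506, 0.262, 0.158]), (0.5, [0.396, 0.105, 0.035]), (0.33, [0.505, 0.256, 0.106])]
tray [(0.77, [0.523, -0.251, 0.003])]
mat [(0.64, [0.582, 0.001, 0.003])]
beaker [(0.91, [0.683, 0.002, 0.025])]
stopwatch [(0.65, [0.466, -0.009, 0.021])]
spatula [(0.73, [0.369, 0.257, 0.004])]
1.1
```

View pics/side0.png

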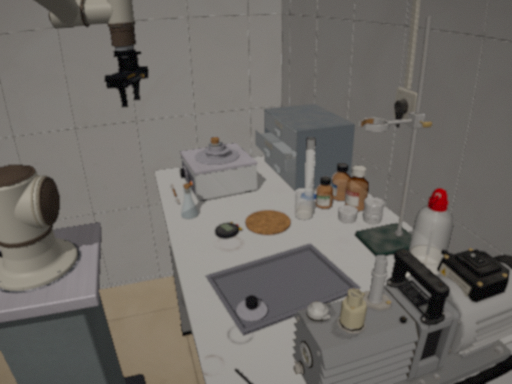

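View pics/top0.png

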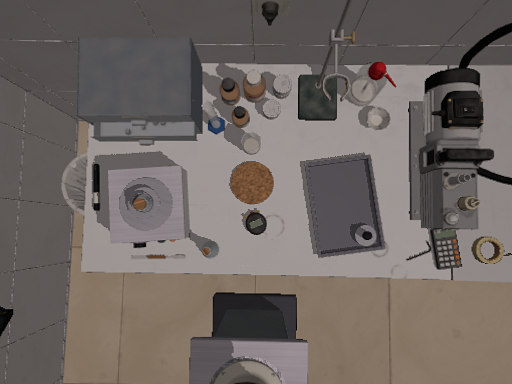

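```bash
cat > h.py <<'E'
from workcell import env
import numpy as np, cv2
from scipy.spatial.transform import Rotation as Ro
from scipy.optimize import minimize
def cam(f):
    R=Ro.from_euler('xyz',f["orientation"],degrees=True).as_matrix()@np.diag([1,-1,-1])
    K=np.array([[f["fx"],0,f["cx"]],[0,f["fy"],f["cy"]],[0,0,1.]])
    return R,np.array(f["position"]),K,np.array(f["D"],float)
def proj(f,P):
    R,t,K,D=cam(f); P=np.atleast_2d(np.asarray(P,float))
    return cv2.projectPoints(P,cv2.Rodrigues(R.T)[0],-R.T@t,K,D)[0].reshape(-1,2)
def unproj(f,px,z):
    R,t,K,D=cam(f)
    n=cv2.undistortPoints(np.asarray(px,float).reshape(-1,1,2),K,D).reshape(-1,2)
    d=np.c_[n,np.ones(len(n))]@R.T
    return t+d*((z-t[2])/d[:,2])[:,None]
TH=np.linspace(0,2*np.pi,180,endpoint=False)
def circ(c,r,z): return np.c_[c[0]+r*np.cos(TH),c[1]+r*np.sin(TH),np.full(180,z)]
def fitcirc(f,c0,rz,span=0.015):
    g=cv2.cvtColor(f["image"],cv2.COLOR_BGR2GRAY).astype(np.float32)
    g=cv2.GaussianBlur(g,(0,0),0.8)
    def samp(P):
        p=proj(f,P).astype(np.float32)
        return cv2.remap(g,p[:,0].reshape(-1,1),p[:,1].reshape(-1,1),cv2.INTER_LINEAR)[:,0]
    best=[]
    for dx in np.arange(-span,span+1e-6,.001):
        for dy in np.arange(-span,span+1e-6,.001):
            c=(c0[0]+dx,c0[1]+dy); s=0
            for r,z in rz: s+=np.abs(samp(circ(c,r+.0025,z))-samp(circ(c,r-.0025,z))).mean()
            best.append((s,c))
    best.sort(key=lambda b:-b[0]); return best[0], np.mean([b[1] for b in best[:8]],0)
def rect(c,yaw,lx,ly,z):
    R=Ro.from_euler('z',yaw).as_matrix()[:2,:2]
    q=np.array([[-1,-1],[1,-1],[1,1],[-1,1]])*[lx/2,ly/2]
    return np.c_[q@R.T+c,np.full(4,z)]
def fitrect(f,mask,lx,ly,z,c0,yaw0):
    m=mask.astype(np.float32)
    S=4
    def cost(p):
        a=np.zeros((384*S,512*S),np.uint8)
        pts=((proj(f,rect(p[:2],p[2],lx,ly,z))+.5)*S).round().astype(np.int32)
        cv2.fillPoly(a,[pts],1)
        a=cv2.resize(a.astype(np.float32),(512,384),interpolation=cv2.INTER_AREA)
        return np.abs(a-m).sum()
    r=minimize(cost,[*c0,yaw0],method='Nelder-Mead',options=dict(initial_simplex=np.array([[*c0,yaw0]]+[[c0[0]+.01,c0[1],yaw0],[c0[0],c0[1]+.01,yaw0],[c0[0],c0[1],yaw0+.1]])))
    return r.x,r.fun
E
python3 - <<'E'
from h import *
f=env.grab_frame("top")
im=cv2.resize(f["image"],None,fx=4,fy=4,interpolation=cv2.INTER_CUBIC)
b=fitcirc(f,(.506,.258),[(.068,.104),(.04,.123)]);print("ring both",b)
print("outer",fitcirc(f,(.506,.258),[(.068,.104)]))
print("inner",fitcirc(f,(.506,.258),[(.04,.123)]))
bm=env.trace(f,"bath")[0]["mask"]; 
om=[d for t in("outer_ring","inner_ring","flask") for d in env.trace(f,t)[:1]]
M=bm.copy()
for d in om: M|=d["mask"]
rb=fitrect(f,M,.188,.188,.1,(.505,.255),0.0);print("bath",rb)
tm=env.trace(f,"tray")[0]["mask"]|env.trace(f,"lid")[0]["mask"]
rt=fitrect(f,tm,.25,.172,.015,(.523,-.25),.12);print("tray",rt)
lid=fitcirc(f,(.437,-.31),[(.029,.017)]);print("lid",lid)
kn=fitcirc(f,(.437,-.31),[(.012,.041)]);print("knob",kn)
mat=fitcirc(f,(.58,0),[(.06,.008)]);print("mat",mat)
def draw(P,c):
    p=((proj(f,P)+.5)*4).astype(np.int32); cv2.polylines(im,[p],True,c,1)
draw(circ(b[1],.068,.104),(0,255,0));draw(circ(b[1],.04,.123),(0,255,0));draw(circ(b[1],.025,.138),(0,255,0))
draw(rect(rb[0][:2],rb[0][2],.188,.188,.1),(0,0,255))
draw(rect(rt[0][:2],rt[0][2],.25,.172,.017),(0,0,255));draw(rect(rt[0][:2],rt[0][2],.242,.164,.004),(0,255,255))
draw(circ(lid[1],.029,.017),(255,0,255));draw(circ(kn[1],.012,.041),(255,255,0));draw(circ(mat[1],.06,.008),(0,255,0))
draw(circ(b[1],.0175,.144),(255,255,0))
cv2.imwrite("pics/bath1.png",im[560:1120,300:1100]);cv2.imwrite("pics/tray1.png",im[580:1080,1100:1650])
cv2.imwrite("pics/oven.png",im[100:700,300:1100])
E
```

```text
ring both ((np.float32(23.204876), (np.float64(0.509), np.float64(0.267))), array([0.5095, 0.267 ]))
outer ((np.float32(16.05799), (np.float64(0.51), np.float64(0.266))), array([0.509875, 0.266125]))
inner ((np.float32(12.933794), (np.float64(0.519), np.float64(0.273))), array([0.518625, 0.272625]))
bath (array([0.50860745, 0.25893281, 0.07936429]), np.float64(1058.0))
tray (array([ 0.5176538 , -0.25400482,  0.183097  ]), np.float64(526.875))
lid ((np.float32(40.748875), (np.float64(0.438), np.float64(-0.312))), array([ 0.438125, -0.312125]))
knob ((np.float32(64.11643), (np.float64(0.438), np.float64(-0.31))), array([ 0.4385  , -0.309875]))
mat ((np.float32(40.729053), (np.float64(0.579), np.float64(0.0010000000000000148))), array([0.579125, 0.000875]))
```

View pics/bath1.png

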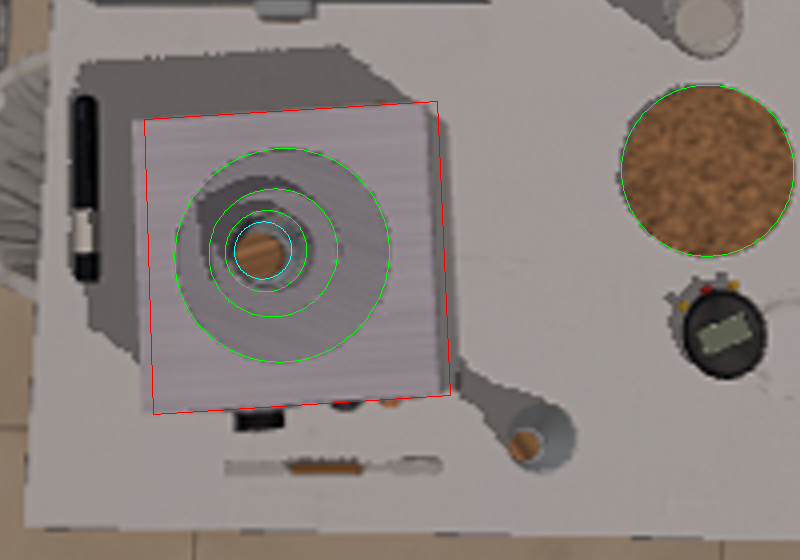

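View pics/tray1.png

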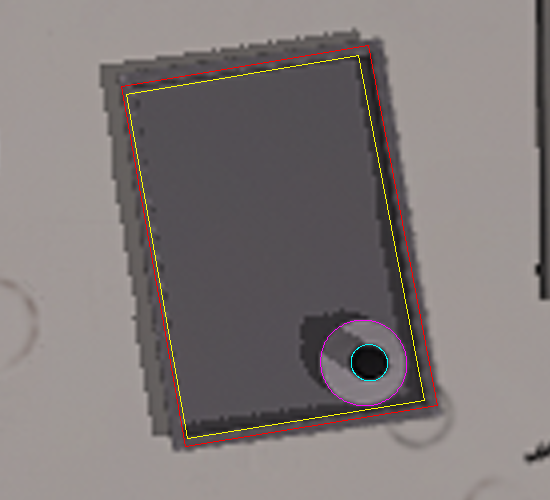

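View pics/oven.png

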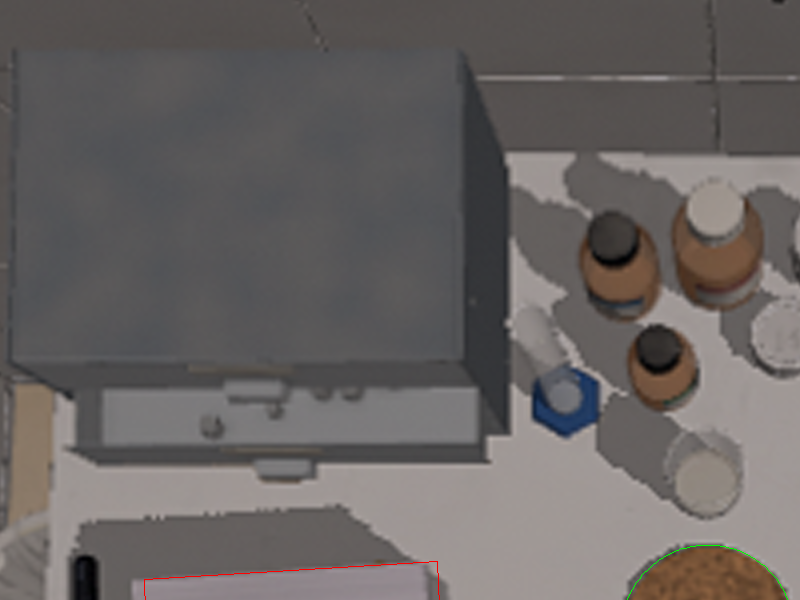

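Run:
```python
from h import *
f=env.grab_frame("top")
g=f["image"]
c=g[155:255,95:200]; 
c=cv2.createCLAHE(4,(3,3)).apply(cv2.cvtColor(c,cv2.COLOR_BGR2GRAY))
cv2.imwrite("pics/bz.png",cv2.resize(c,None,fx=5.7,fy=5.7,interpolation=cv2.INTER_CUBIC))
c=g[145:265,290:395]; c=cv2.createCLAHE(4,(2,2)).apply(cv2.cvtColor(c,cv2.COLOR_BGR2GRAY))
cv2.imwrite("pics/tz.png",cv2.resize(c,None,fx=5,fy=5,interpolation=cv2.INTER_CUBIC))
```

```text
(no output)
```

View pics/bz.png

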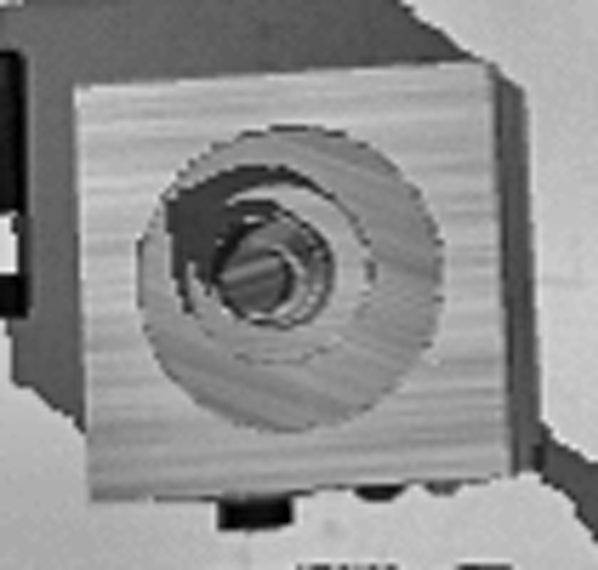

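View pics/tz.png

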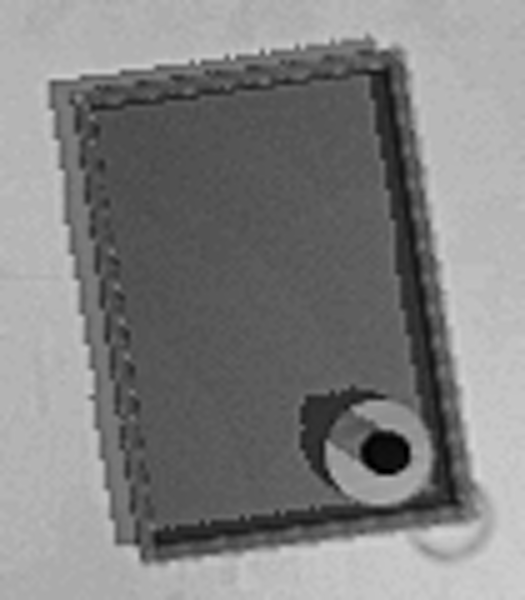

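```bash
cat > m.py <<'E'
from h import *
f=env.grab_frame("top")
def s(P,k,o): return (np.array(P,float)+.5)/k-.5+o
q=unproj(f,s([(75,87),(493,63),(510,478),(90,500)],5.7,(95,155)),.1)
print("bath corners",q.round(4).tolist(),"mean",q.mean(0).round(4),"sides",np.linalg.norm(np.roll(q,-1,0)-q,axis=1).round(4))
d=unproj(f,s([(138,279),(443,279),(290,126),(290,431)],5.7,(95,155)),.104); print("disk",((d[0]+d[1])/2).round(4),((d[2]+d[3])/2).round(4),np.linalg.norm(d[0]-d[1]),np.linalg.norm(d[2]-d[3]))
q=unproj(f,s([(73,90),(402,47),(475,515),(145,558)],5,(290,145)),.017)
print("tray",q.round(4).tolist(),q.mean(0).round(4),"sides",np.linalg.norm(np.roll(q,-1,0)-q,axis=1).round(4))
v=(q[0]-q[3])+(q[1]-q[2]); print("tray yaw",np.degrees(np.arctan2(v[1],v[0])))
print("stopper top",unproj(f,s([(255,285)],5.7,(95,155)),.158))
E
python3 m.py
```

```text
bath corners [[0.5937, 0.3672, 0.1], [0.608, 0.1796, 0.1], [0.4219, 0.1656, 0.1], [0.4091, 0.3513, 0.1]] mean [0.5082 0.2659 0.1   ] sides [0.1881 0.1866 0.1862 0.1852]
disk [0.5086 0.2656 0.104 ] [0.5092 0.2659 0.104 ] 0.1357393365290926 0.13628239595517455
tray [[0.6349, -0.1446, 0.017], [0.6615, -0.3252, 0.017], [0.4059, -0.3632, 0.017], [0.3789, -0.1859, 0.017]] [ 0.5203 -0.2547  0.017 ] sides [0.1826 0.2584 0.1794 0.2593]
tray yaw 8.805635709935311
stopper top [[0.50265999 0.26478271 0.158     ]]
```

```bash
cat >> h.py <<'E'
DN=[-90,0,180]
BX,BY=.509,.266
def P(tag=""):
    s=env.read_state(); print(tag,"t%.1f"%s["clock"],"pos",s["position"].round(4),"F",np.round(s["force"],1),"T",np.round(s["wrist_torque"],2),"op %.3f"%s["opening"]); return s
def mv(x,y,z,rate=.3,fl=None):
    return env.move_straight([x,y,z],rate=rate,force_limit=fl)
E
python3 - <<'E'
from h import *
for p in[(BX,BY,.28),(BX,BY,.1),(.44,-.229,.28),(.44,-.229,.015),(.567,-.2475,.015),(.58,0,.28)]:
    print(p,env.inverse_kinematics(list(p),DN))
P()
env.goto([BX,BY,.28],DN);P("above")
mv(BX,BY,.19); P()
f=env.grab_frame("side");cv2.imwrite("pics/s1.png",f["image"])
c=mv(BX,BY,.127,.08,8); P("down %s"%c)
E
```

```text
(0.509, 0.266, 0.28) [ 4.37467457e+01  1.50968364e+01 -1.36689106e+00  2.54444375e-14
 -7.35362725e+01  4.62532543e+01]
(0.509, 0.266, 0.1) [ 4.37467457e+01  2.38361143e+01 -1.61155139e+01  2.54444375e-14
 -5.00483719e+01  4.62532543e+01]
(0.44, -0.229, 0.28) [-8.70126154e+00  7.10445085e+00 -1.15190340e+01  2.54444375e-14
 -7.13765151e+01  9.87012615e+01]
(0.44, -0.229, 0.015) [-8.70126154e+00  2.48091589e+01 -3.17328442e+01  2.54444375e-14
 -3.34579969e+01  9.87012615e+01]
(0.567, -0.2475, 0.015) [-8.61252656e+00  3.35045302e+01 -1.38332343e+01  2.54444375e-14
 -4.26622355e+01  9.86125266e+01]
(0.58, 0, 0.28) [ 1.59928407e+01  1.56727662e+01 -5.77698719e-01  2.54444375e-14
 -7.37495350e+01  7.40071593e+01]
 t1.6 pos [0.2801 0.5587 0.2226] F [0.2 0.1 0.2] T [ 0.02  0.02 -0.  ] op 1.000
above t3.0 pos [0.5087 0.2666 0.2798] F [-0.6  0.6 -0. ] T [-0.02  0.03  0.07] op 1.004
 t3.4 pos [0.5093 0.2668 0.1903] F [0.8 0.8 1.2] T [ 0.01 -0.05 -0.  ] op 1.002
down False t4.4 pos [0.5094 0.2663 0.1276] F [ 0.5 -0.4  0. ] T [-0.06 -0.01 -0.  ] op 1.003
```

Run:
```python
from h import *
f=env.grab_frame("side");a=f["image"][110:210,150:290]
g=env.grab_frame("top");b=g["image"][150:260,80:230]
a=cv2.resize(a,(700,500),interpolation=cv2.INTER_CUBIC)
cv2.imwrite("pics/s2.png",a);cv2.imwrite("pics/t2.png",cv2.resize(b,(750,550),interpolation=cv2.INTER_CUBIC))
```

```text
(no output)
```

View pics/s2.png

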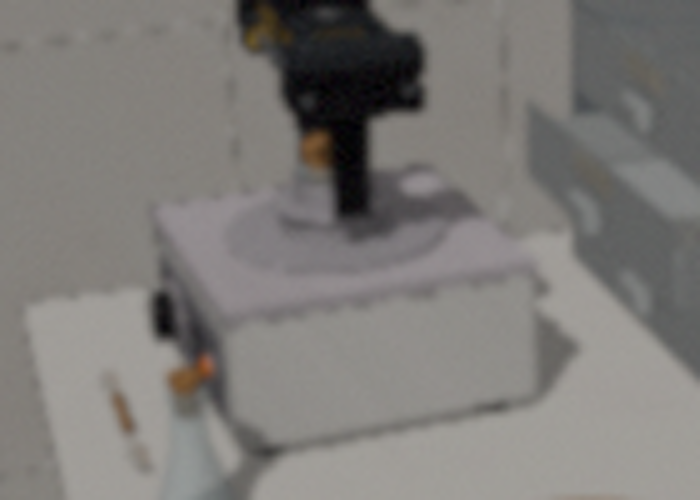

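View pics/s1.png

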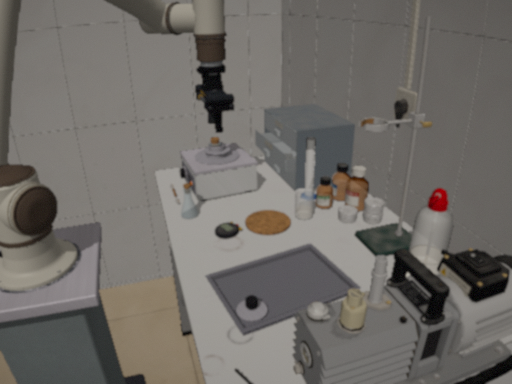

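Run:
```python
from h import *
P()
env.gripper_to(0.0,20); s=P("grip")
mv(BX,BY,.139,.05,8); P("lift12")
mv(BX-.004,BY,.139,.05,6); P("shift")
for z in(.155,.172,.19):
    print(mv(BX-.004,BY,z,.08,8)); P()
f=env.grab_frame("side");a=f["image"][90:210,150:290]
cv2.imwrite("pics/s3.png",cv2.resize(a,(700,600),interpolation=cv2.INTER_CUBIC))
```

```text
t4.5 pos [0.5094 0.2663 0.1277] F [0.4 0.3 0.3] T [-0.07 -0.04 -0.03] op 1.001
grip t5.2 pos [0.509 0.266 0.127] F [ 0.2 -0.3 -0.4] T [-0.02  0.01 -0.04] op 0.568
lift12 t5.6 pos [0.5091 0.2662 0.1395] F [ 0.3  0.2 -1.6] T [-0.06  0.04  0.02] op 0.570
shift t5.8 pos [0.5046 0.2658 0.1388] F [-0.4  0.3 -0.5] T [-0.03  0.02 -0.01] op 0.572
False
 t6.2 pos [0.5052 0.2663 0.1555] F [ 0.3  0.2 -1.4] T [-0.09  0.03 -0.02] op 0.569
False
 t6.6 pos [0.5051 0.2661 0.1722] F [ 0.4 -1.  -1.2] T [-0.07  0.02  0.05] op 0.572
False
 t6.9 pos [0.505  0.2661 0.1902] F [-0.4 -0.5 -1. ] T [-0.06  0.06 -0.01] op 0.569
```

View pics/s3.png

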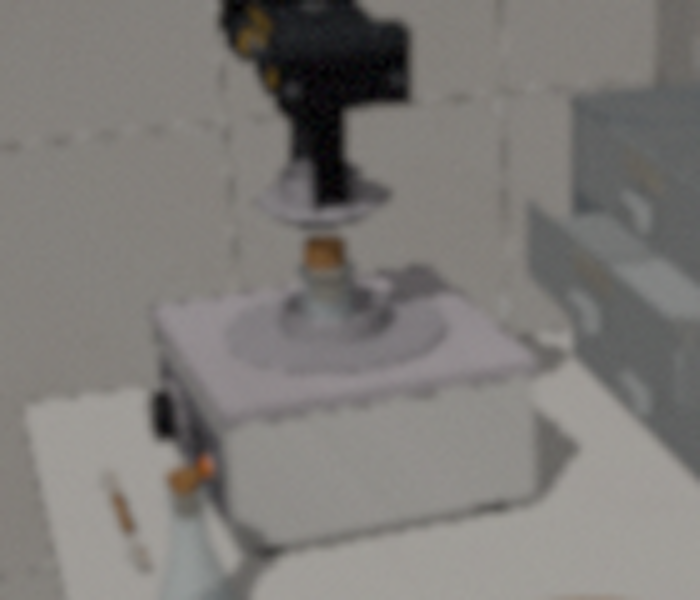

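Run:
```python
from h import *
mv(BX-.004,BY,.25,.3)
mv(.4404,-.2286,.25,.4); P("over")
mv(.4404,-.2286,.06,.25); P()
c=mv(.4404,-.2286,.0155,.06,3); s=P("touch %s"%c)
```

```text
over t8.7 pos [ 0.4401 -0.2278  0.2496] F [ 0.4 -0.1 -1.5] T [-0.02 -0.01 -0.04] op 0.566
 t9.7 pos [ 0.4417 -0.2283  0.061 ] F [ 0.1 -0.6 -1. ] T [-0.06 -0.04 -0.  ] op 0.570
touch True t10.3 pos [ 0.4397 -0.2285  0.0183] F [-0.2 -0.   1.8] T [-0.03 -0.02  0.08] op 0.571
```

Run:
```python
from h import *
env.gripper_to(0.7,20); s=P("rel")
mv(.4404,-.2286,.06,.2);mv(.4404,-.2286,.25,.4)
env.gripper_to(1.0)
f=env.grab_frame("top");cv2.imwrite("pics/t4.png",cv2.resize(f["image"][140:270,280:400],None,fx=4.6,fy=4.6,interpolation=cv2.INTER_CUBIC))
print(env.search_frame(f,"inner_ring"),fitcirc(f,(.44,-.2286),[(.04,.015)]))
mv(BX,BY,.25,.4); P()
```

```text
rel t10.9 pos [ 0.439  -0.2283  0.0184] F [ 1.1 -0.1  0.3] T [-0.04 -0.02  0.02] op 0.697
[] ((np.float32(13.7521105), (np.float64(0.425), np.float64(-0.22859999999999997))), array([ 0.42625, -0.22885]))
 t14.1 pos [0.5088 0.2646 0.2502] F [-0.1 -0.2  1.1] T [-0.07  0.05 -0.  ] op 0.998
```

View pics/t4.png

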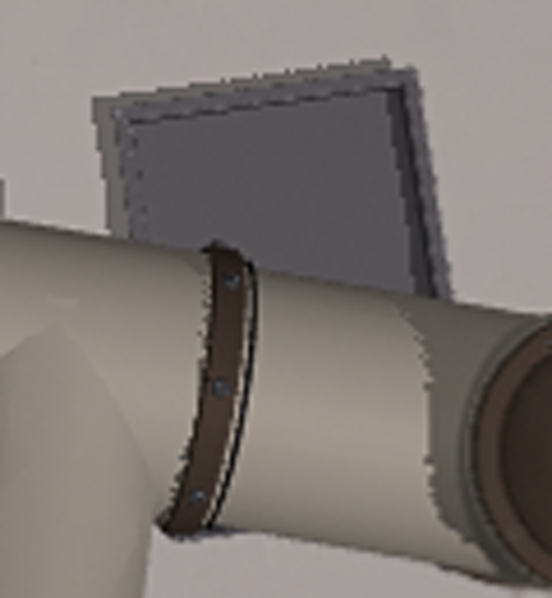

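Run:
```python
from h import *
f=env.grab_frame("top");cv2.imwrite("pics/t5.png",cv2.resize(f["image"][140:270,280:400],None,fx=4.6,fy=4.6,interpolation=cv2.INTER_CUBIC))
print(env.search_frame(f,"inner_ring"),fitcirc(f,(.44,-.2286),[(.04,.015)],.008))
mv(BX,BY,.20,.3)
c=mv(BX,BY,.108,.08,8); P("down %s"%c)
f=env.grab_frame("side");a=f["image"][90:210,150:290]
cv2.imwrite("pics/s5.png",cv2.resize(a,(700,600),interpolation=cv2.INTER_CUBIC))
```

```text
[{'xyz': [0.4408, -0.2311, 0.012], 'score': 0.66}] ((np.float32(34.36442), (np.float64(0.441), np.float64(-0.2286))), array([ 0.440875, -0.228725]))
down False t15.8 pos [0.5094 0.2663 0.1086] F [-0.8  0.8 -0.5] T [-0.12 -0.04 -0.01] op 1.001
```

View pics/t5.png

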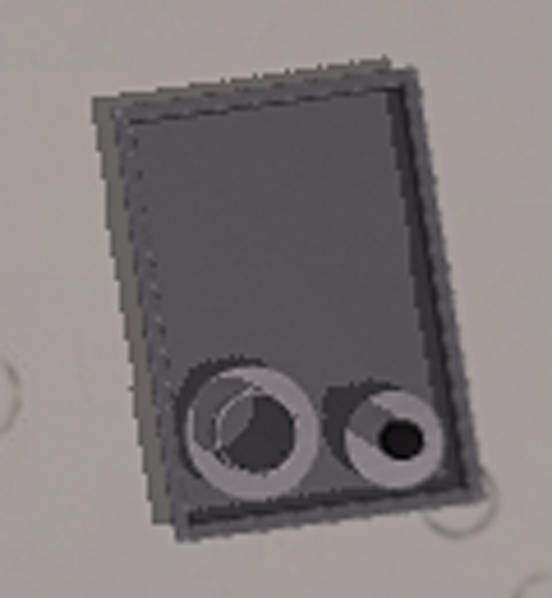

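View pics/s5.png

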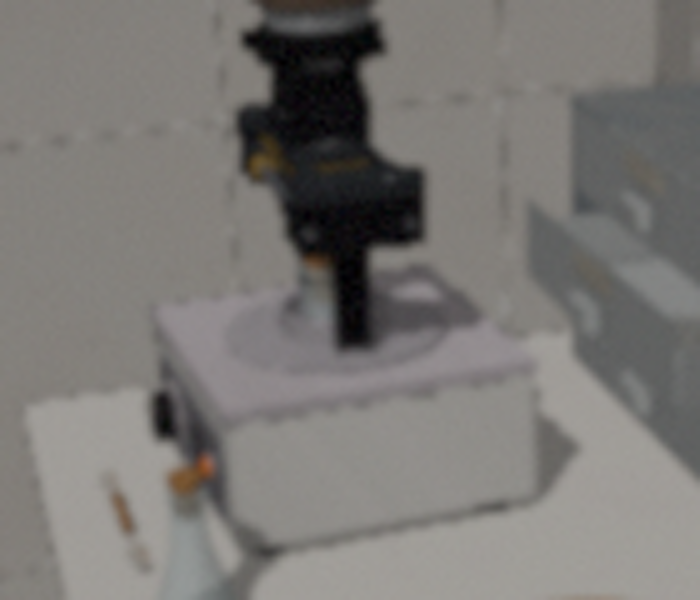

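Run:
```python
from h import *
env.gripper_to(0.0,30); s=P("grip")
c=mv(BX,BY,.125,.05,8); P("lift %s"%c)
c=mv(BX,BY,.20,.15,10); P("lift %s"%c)
f=env.grab_frame("side");a=f["image"][80:200,150:290]
cv2.imwrite("pics/s6.png",cv2.resize(a,(700,600),interpolation=cv2.INTER_CUBIC))
```

```text
grip t16.4 pos [0.5091 0.2661 0.1081] F [-0.7  0.6  0.8] T [-0.02  0.06  0.02] op 0.735
lift False t16.9 pos [0.509  0.2661 0.1253] F [-0.3 -0.2 -1.3] T [-0.02  0.04  0.01] op 0.737
lift False t17.6 pos [0.5082 0.2656 0.1989] F [ 0.2 -0.4 -3.6] T [-0.05  0.03 -0.  ] op 0.737
```

View pics/s6.png

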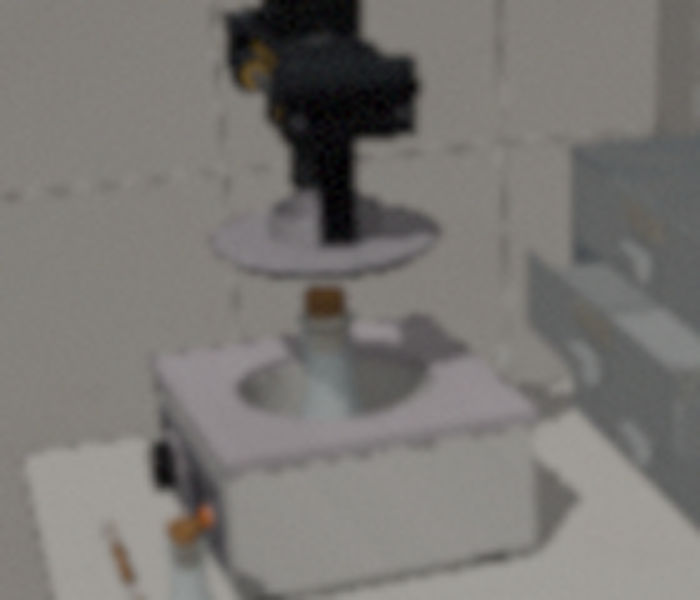

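Run:
```python
from h import *
mv(BX,BY,.25,.3)
mv(.5667,-.2475,.25,.4)
mv(.5667,-.2475,.06,.25)
c=mv(.5667,-.2475,.0165,.06,3); s=P("touch %s"%c)
env.gripper_to(0.88,30); s=P("rel")
mv(.5667,-.2475,.06,.2);mv(.5667,-.2475,.25,.4)
env.gripper_to(.7)
mv(.5,.1,.25,.4); P()
f=env.grab_frame("top")
print(env.search_frame(f,"outer_ring"),fitcirc(f,(.5667,-.2475),[(.068,.016)],.008),fitcirc(f,(.4404,-.2286),[(.04,.015)],.008))
cv2.imwrite("pics/t7.png",cv2.resize(f["image"][140:270,90:400],None,fx=2.5,fy=2.5,interpolation=cv2.INTER_CUBIC))
```

```text
touch True t20.9 pos [ 0.5658 -0.2474  0.0197] F [0.3 0.4 2.2] T [-0.06 -0.04 -0.02] op 0.735
rel t21.5 pos [ 0.5648 -0.247   0.0192] F [ 0.2 -0.4 -0.2] T [-0.02 -0.04  0.07] op 0.878
 t24.1 pos [0.4999 0.0993 0.25  ] F [ 0.7  0.3 -0.7] T [-0.03 -0.04 -0.01] op 0.699
[{'xyz': [0.562, -0.2441, 0.0148], 'score': 0.97}, {'xyz': [0.3708, 0.2548, 0.0034], 'score': 0.28}] ((np.float32(35.181732), (np.float64(0.5657), np.float64(-0.2485))), array([ 0.5657, -0.248 ])) ((np.float32(35.563232), (np.float64(0.4404), np.float64(-0.2286))), array([ 0.440525, -0.228725]))
```

View pics/t7.png

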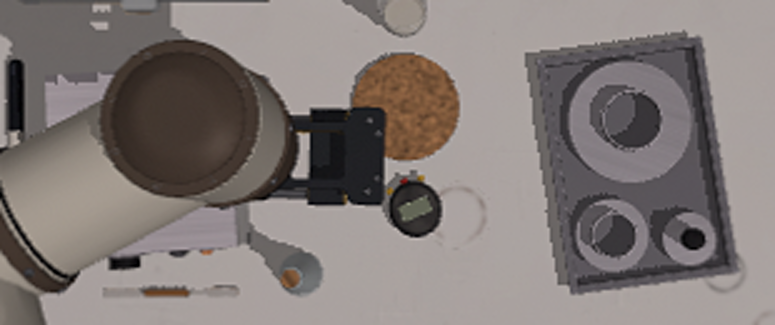

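Run:
```python
from h import *
f=env.grab_frame("side")
print(env.search_frame(f,"flask"))
FX,FY=.504,.2655
mv(FX,FY,.25,.4); mv(FX,FY,.19,.3)
c=mv(FX,FY,.098,.08,6); P("down %s"%c)
f=env.grab_frame("side");a=f["image"][80:200,150:290]
cv2.imwrite("pics/s8.png",cv2.resize(a,(700,600),interpolation=cv2.INTER_CUBIC))
env.gripper_to(0.0,30); P("grip")
```

```text
[{'xyz': [0.3948, 0.1025, 0.0332], 'score': 0.74}, {'xyz': [0.5001, 0.255, 0.119], 'score': 0.5}]
down False t26.5 pos [0.5044 0.2658 0.0986] F [ 0.8  0.1 -0.2] T [-0.03 -0.04 -0.05] op 0.701
grip t27.2 pos [0.5041 0.2656 0.0981] F [0.7 1.3 1.3] T [ 0.03  0.02 -0.03] op 0.370
```

View pics/s8.png

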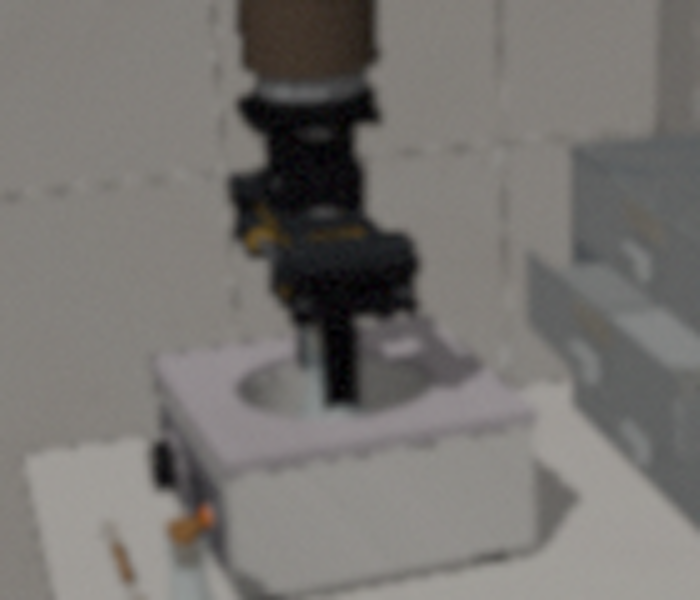

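Run:
```python
from h import *
env.gripper_to(.5)
mv(.504,.2655,.106,.1); env.gripper_to(0,30); P("grip")
```

```text
grip t28.4 pos [0.504  0.2656 0.1059] F [0.4 0.5 0.5] T [ 0.06 -0.02  0.02] op 0.369
```

Run:
```python
from h import *
mv(.504,.2655,.125,.06,10); P()
c=mv(.504,.2655,.25,.2,12); P("up %s"%c)
mv(.579,.001,.25,.3)
mv(.579,.001,.12,.2); P()
f=env.grab_frame("side");a=f["image"][80:260,170:380]
cv2.imwrite("pics/s9.png",cv2.resize(a,(700,600),interpolation=cv2.INTER_CUBIC))
c=mv(.579,.001,.0885,.05,3); P("touch %s"%c)
```

```text
t28.8 pos [0.5041 0.2656 0.1255] F [-0.4 -0.6 -1.2] T [-0.11  0.07 -0.01] op 0.367
up False t29.6 pos [0.5031 0.265  0.2484] F [ 1.  -0.5 -2.2] T [-0.07 -0.02  0.05] op 0.368
 t31.5 pos [0.58   0.0018 0.1212] F [ 0.3 -0.5 -1.5] T [-0.07 -0.08  0.02] op 0.372
touch True t32.1 pos [0.5788 0.001  0.0918] F [-0.8  1.3  4.2] T [0.15 0.29 0.02] op 0.368
```

View pics/s9.png

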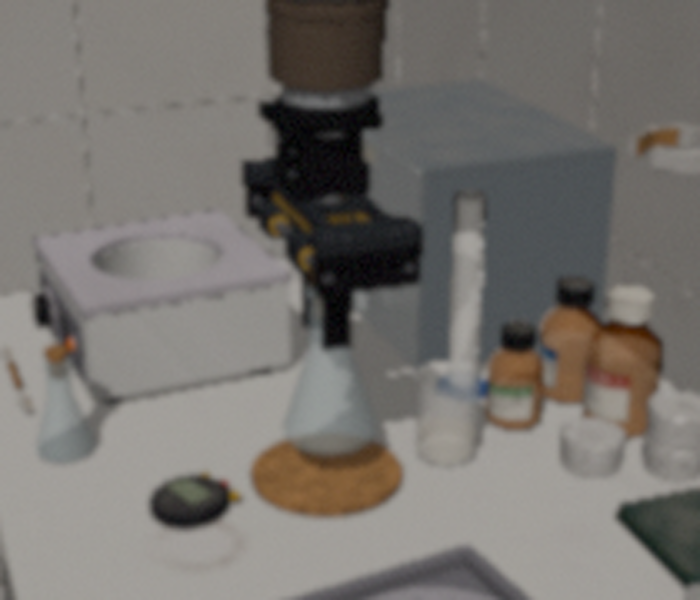

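Run:
```python
from h import *
env.gripper_to(.6); P("rel")
mv(.579,.001,.17,.12); mv(.579,.001,.27,.3); env.gripper_to(.95)
mv(.566,-.2475,.25,.4)
f=env.grab_frame("side");cv2.imwrite("pics/s10.png",cv2.resize(f["image"][80:330,150:420],(650,600),interpolation=cv2.INTER_CUBIC))
print(env.search_frame(f,"flask"))
mv(.566,-.2475,.06,.3); c=mv(.566,-.2475,.020,.08,6); P("down %s"%c)
env.gripper_to(0,30); P("grip")
mv(.566,-.2475,.06,.1); P()
```

```text
rel t32.8 pos [0.5779 0.0009 0.0912] F [-0.5  0.1  0.1] T [-0.05  0.03  0.02] op 0.597
[{'xyz': [0.3915, 0.1001, 0.0355], 'score': 0.91}]
down False t37.2 pos [ 0.5663 -0.2477  0.0201] F [-0.1 -0.1  0.3] T [-0.01 -0.07  0.  ] op 0.948
grip t37.7 pos [ 0.5662 -0.2475  0.0204] F [0.1 0.4 2.7] T [ 0.14  0.09 -0.01] op 0.735
 t38.2 pos [ 0.5655 -0.2473  0.0597] F [-0.8  0.2 -1.4] T [-0.05 -0.06 -0.02] op 0.734
```

View pics/s10.png

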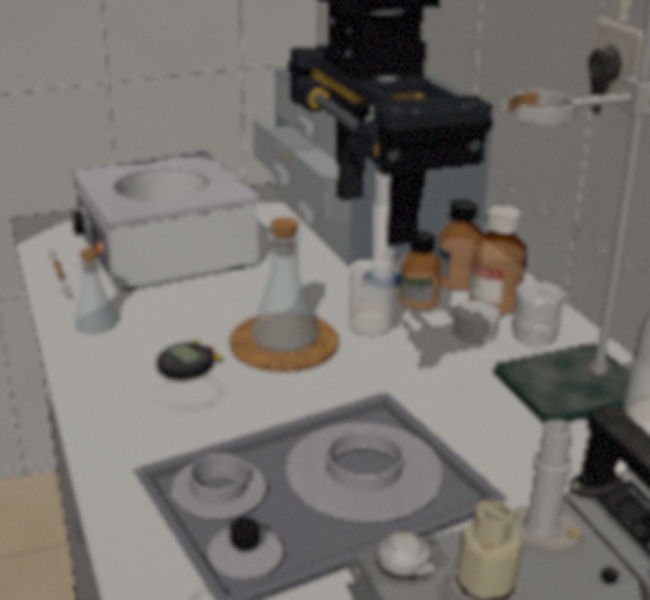

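Run:
```python
from h import *
mv(.566,-.2475,.25,.3); mv(BX,BY,.25,.35); P()
mv(BX,BY,.14,.2); env.dwell(.2)
c=mv(BX,BY,.105,.05,3); P("touch %s"%c)
f=env.grab_frame("side");a=f["image"][90:210,150:290]
cv2.imwrite("pics/s11.png",cv2.resize(a,(700,600),interpolation=cv2.INTER_CUBIC))
```

```text
t40.6 pos [0.509  0.2648 0.2499] F [ 0.1 -0.3 -2.3] T [-0.05 -0.05 -0.05] op 0.736
touch True t42.1 pos [0.5085 0.2656 0.1081] F [-0.9 -0.3  2.8] T [-0.14  0.02 -0.03] op 0.740
```

View pics/s11.png

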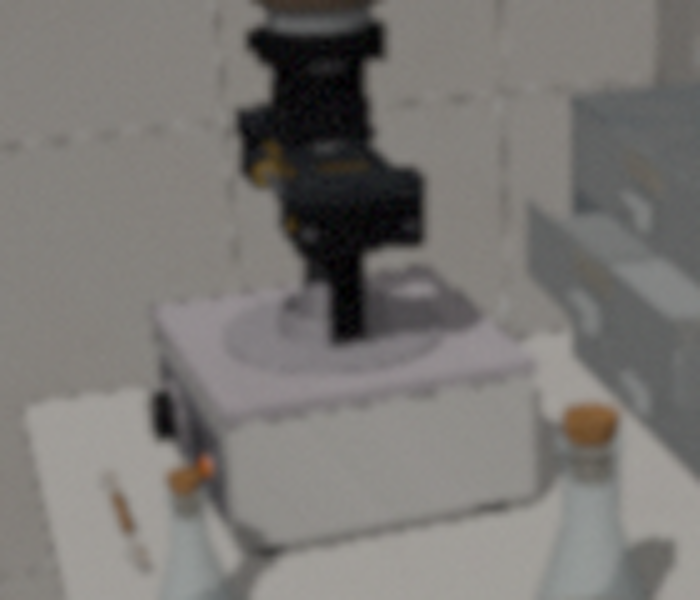

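Run:
```python
from h import *
env.gripper_to(.95); P("rel")
mv(BX,BY,.17,.2); mv(BX,BY,.25,.4); env.gripper_to(.72)
mv(.4402,-.2286,.25,.4)
f=env.grab_frame("top")
print("outer",fitcirc(f,(BX,BY),[(.068,.104)],.008),"collar",fitcirc(f,(BX,BY),[(.033,.12)],.008))
cv2.imwrite("pics/t12.png",cv2.resize(f["image"][155:255,95:200],None,fx=5.7,fy=5.7,interpolation=cv2.INTER_CUBIC))
mv(.4402,-.2286,.06,.3); c=mv(.4402,-.2286,.019,.08,6); P("down %s"%c)
env.gripper_to(0,20); P("grip")
mv(.4402,-.2286,.06,.1); P()
```

```text
rel t42.9 pos [0.5076 0.2651 0.1074] F [0.  0.7 0.4] T [-0.05 -0.08 -0.02] op 0.946
outer ((np.float32(16.304224), (np.float64(0.509), np.float64(0.266))), array([0.509 , 0.2655])) collar ((np.float32(17.143291), (np.float64(0.515), np.float64(0.272))), array([0.515125, 0.271875]))
down False t47.2 pos [ 0.4408 -0.2287  0.0196] F [ 0.7  0.8 -0.5] T [-0.04 -0.02  0.03] op 0.715
grip t47.6 pos [ 0.4406 -0.2287  0.0195] F [0.1 1.4 3.6] T [0.09 0.11 0.04] op 0.574
 t48.2 pos [ 0.4397 -0.2284  0.0596] F [ 0.1  0.5 -1.8] T [-0.01 -0.02 -0.01] op 0.570
```

View pics/t12.png

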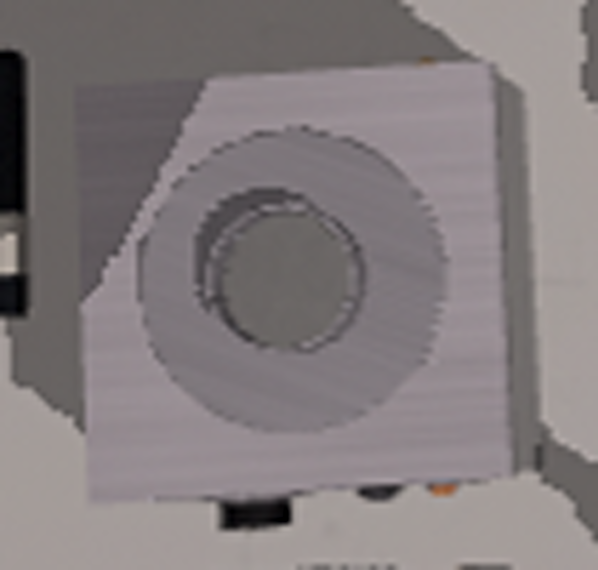

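Run:
```python
from h import *
mv(.4402,-.2286,.26,.3); mv(BX,BY,.26,.35); mv(BX,BY,.155,.2); env.dwell(.2)
c=mv(BX,BY,.124,.05,3); P("touch %s"%c)
f=env.grab_frame("side");a=f["image"][90:210,150:290]
cv2.imwrite("pics/s13.png",cv2.resize(a,(700,600),interpolation=cv2.INTER_CUBIC))
```

```text
touch True t52.0 pos [0.5085 0.2657 0.1271] F [-0.3  1.   3.7] T [-0.09  0.11  0.05] op 0.565
```

View pics/s13.png

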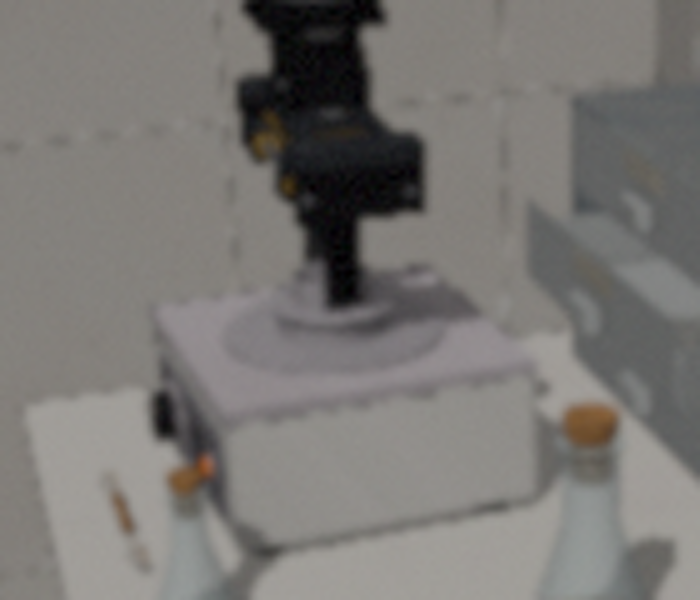

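Run:
```python
from h import *
env.gripper_to(.95); P("rel")
mv(BX,BY,.18,.2); mv(BX,BY,.26,.4)
f=env.grab_frame("top")
a=fitcirc(f,(.438,-.311),[(.029,.017)],.006);b=fitcirc(f,(.438,-.311),[(.012,.041)],.006);c=fitcirc(f,(.438,-.311),[(.012,.041),(.029,.017)],.006)
print(a,b,c)
env.gripper_to(.5)
mv(.45,-.25,.26,.4)
f=env.grab_frame("top")
cv2.imwrite("pics/t14.png",cv2.resize(f["image"][155:255,95:200],None,fx=5.7,fy=5.7,interpolation=cv2.INTER_CUBIC))
print(fitcirc(f,(BX,BY),[(.04,.123)],.008),env.search_frame(f,"inner_ring"))
P()
```

```text
rel t52.9 pos [0.5081 0.2654 0.1269] F [-0.1  0.1  0.1] T [-0.08 -0.1  -0.01] op 0.950
((np.float32(41.929302), (np.float64(0.438), np.float64(-0.312))), array([ 0.438125, -0.312125])) ((np.float32(65.90109), (np.float64(0.438), np.float64(-0.31))), array([ 0.4385  , -0.309875])) ((np.float32(104.37955), (np.float64(0.438), np.float64(-0.311))), array([ 0.43825, -0.31075]))
((np.float32(17.240692), (np.float64(0.517), np.float64(0.274))), array([0.516125, 0.273125])) [{'xyz': [0.5068, 0.2597, 0.1201], 'score': 0.57}]
 t56.2 pos [ 0.4502 -0.2489  0.2602] F [-0.8  0.5 -0.4] T [-0.08 -0.04 -0.01] op 0.502
```

View pics/t14.png

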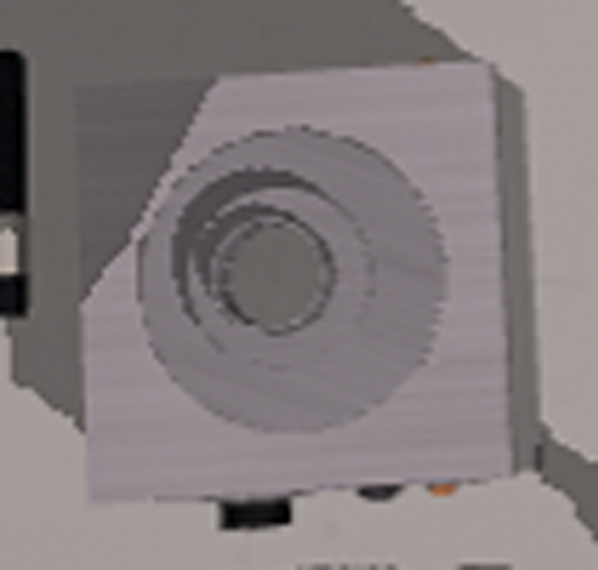

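Run:
```python
from h import *
f=env.grab_frame("top")
s=lambda u,v:((u+.5)/5.7-.5+95,(v+.5)/5.7-.5+155)
print(unproj(f,[s(277,277)],.138),unproj(f,[s(283.5,275.5)],.123))
LX,LY=.4383,-.311
mv(LX,LY,.1,.3); c=mv(LX,LY,.0255,.08,6); P("down %s"%c)
g=env.grab_frame("side");cv2.imwrite("pics/s15.png",cv2.resize(g["image"][240:350,190:310],(650,600),interpolation=cv2.INTER_CUBIC))
env.gripper_to(0,15); P("grip")
```

```text
[[0.50737068 0.26162037 0.138     ]] [[0.50895187 0.26328374 0.123     ]]
down False t58.1 pos [ 0.4387 -0.3112  0.026 ] F [-0.3 -0.1 -0.5] T [-0.05 -0.04  0.04] op 0.499
grip t58.6 pos [ 0.4384 -0.3111  0.0257] F [0.6 0.7 1.8] T [-0.08 -0.02 -0.04] op 0.269
```

View pics/s15.png

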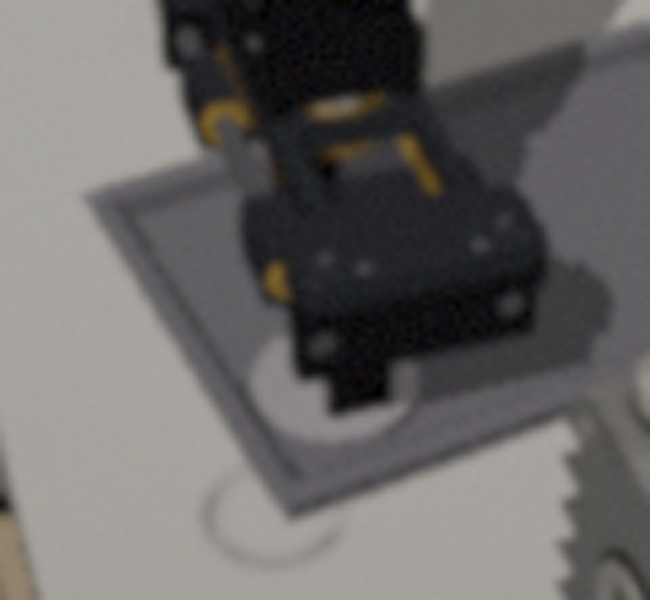

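Run:
```python
from h import *
LX,LY=.4383,-.311
mv(LX,LY,.06,.1,8); P("lift"); mv(LX,LY,.27,.3); mv(.5085,.265,.27,.35); mv(.5085,.265,.18,.2); env.dwell(.2)
c=mv(.5085,.265,.1485,.04,2.5); P("touch %s"%c)
f=env.grab_frame("side");a=f["image"][90:210,150:290]
cv2.imwrite("pics/s16.png",cv2.resize(a,(700,600),interpolation=cv2.INTER_CUBIC))
```

```text
lift t59.1 pos [ 0.438  -0.3108  0.0599] F [-0.1  0.6 -1.3] T [ 0.01 -0.03  0.03] op 0.265
touch True t63.2 pos [0.5081 0.2647 0.1515] F [ 0.2 -0.1  3.2] T [-0.07  0.1   0.02] op 0.270
```

View pics/s16.png

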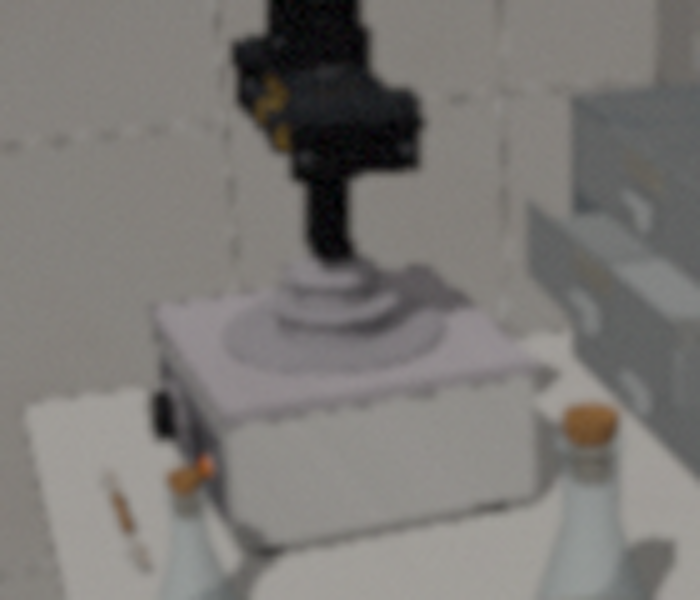

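Touch at 0.1515 against the expected 0.1517, so the lid is seated. Release, retreat and check.

Run:
```python
from h import *
env.gripper_to(.6); P("rel")
mv(.5085,.265,.2,.15); mv(.5085,.265,.28,.3); mv(.45,-.2,.3,.4); env.dwell(.5)
f=env.grab_frame("top"); 
print("lid",fitcirc(f,(BX,BY),[(.012,.167)],.008),fitcirc(f,(BX,BY),[(.029,.143)],.008),"outer",fitcirc(f,(BX,BY),[(.068,.104)],.008))
for t in("beaker","stopwatch","spatula","lid","flask"): print(t,[(round(d["score"],2),np.round(d["xyz"],3)) for d in env.search_frame(f,t)][:2])
cv2.imwrite("pics/t17.png",cv2.resize(f["image"][100:270,70:300],None,fx=3.4,fy=3.4,interpolation=cv2.INTER_CUBIC))
g=env.grab_frame("side");cv2.imwrite("pics/s17.png",cv2.resize(g["image"][120:260,150:340],(800,590),interpolation=cv2.INTER_CUBIC))
P()
```

```text
rel t64.1 pos [0.5075 0.2644 0.1509] F [ 0.   1.1 -0.4] T [-0.04 -0.03 -0.05] op 0.598
lid ((np.float32(69.76504), (np.float64(0.507), np.float64(0.261))), array([0.50725 , 0.261625])) ((np.float32(12.649736), (np.float64(0.517), np.float64(0.258))), array([0.510625, 0.263125])) outer ((np.float32(17.418392), (np.float64(0.509), np.float64(0.266))), array([0.509 , 0.2655]))
beaker []
stopwatch []
spatula [(0.57, array([0.368, 0.257, 0.004]))]
lid [(0.74, array([0.508, 0.257, 0.141]))]
flask [(0.73, array([0.394, 0.102, 0.034])), (0.5, array([ 0.584, -0.003,  0.13 ]))]
 t67.1 pos [ 0.45 -0.2   0.3 ] F [-0.4 -0.   0.1] T [-0.06 -0.02  0.02] op 0.601
```

View pics/t17.png

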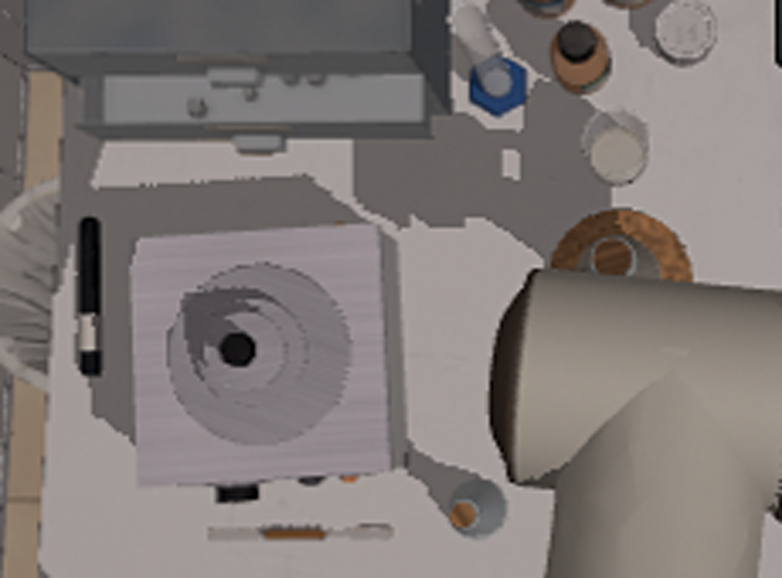

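View pics/s17.png

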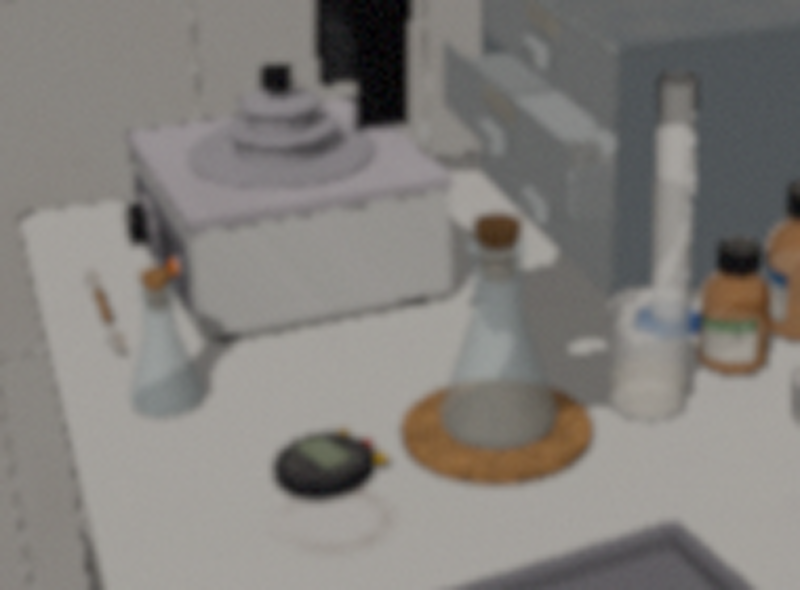

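Run:
```python
from h import *
env.close_job(); P()
```

```text
the job is handed in; nothing more can be done
the job is handed in; nothing more can be done
```

I did the whole task in order in about 67 s and handed it in; no verdict was reported.

- **Opening the bath:** the inner ring, then the outer ring, went flat into the tray. I measured them at (0.441, -0.229) and (0.566, -0.248), within about 1 mm of where I aimed.
- **Flask:** it went from the bath to the mat. It touched down at the expected height and looked upright and central in the last side picture.
- **Closing the bath:** each cover stopped within 0.2 mm of its expected seated tool height.

| Cover | Stopped at (m) | Expected (m) |
|---|---|---|
| Outer ring | 0.1081 | 0.108 |
| Inner ring | 0.1271 | 0.127 |
| Lid | 0.1515 | 0.1517 |

**Checks that disagreed or failed:**
- The last top picture puts the knob about 4.5 mm in y from the bath axis, while the gripper released it within about 2 mm. Both are inside the 8 mm limit.
- The network did not find the beaker or stopwatch in the last top picture, where the arm hid the stopwatch. Both looked untouched in the side picture, but I did not measure them again.
- The spatula was found within 1 mm of where it started.

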